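# Find the latched key on the bench switch box and release it

### The job

One of the four identical keys on the bench switch box has been left latched down. With a fingertip, tap the keys lightly one after the other from left to right to feel which one it is, without releasing it yet; when all four have been tapped, press the latched key down firmly and let go, so that it springs back up level with the others. While feeling for it, do not push a free key more than about half-way down, and leave the things round the box where they lie.

Things in the scene. Friction and masses are not known exactly. Their poses are not given: they have to be found in the camera images.
- box_top (a point): Centre of the top face of the switch box, a grey steel housing with a black top, 224 mm long, 84 mm wide and 62 mm high, screwed down to the bench. Its y axis runs along the row of keys towards the left end, its z axis points up. Four identical white keys stand in one row along the middle of the top, 48 mm apart (at +72, +24, -24 and -72 mm along y from this point).
- key_1_top (a point): Centre of the top face of the leftmost key, seen from the robot: a white square cap, 30 x 30 mm. When up, it stands 22 mm above the black top (84 mm above the bench); when latched, 18 mm.
- key_2_top (a point): Centre of the top face of the second (from the left) key, seen from the robot: a white square cap, 30 x 30 mm. When up, it stands 22 mm above the black top (84 mm above the bench); when latched, 18 mm.
- key_3_top (a point): Centre of the top face of the third (from the left) key, seen from the robot: a white square cap, 30 x 30 mm. When up, it stands 22 mm above the black top (84 mm above the bench); when latched, 18 mm.
- key_4_top (a point): Centre of the top face of the rightmost key, seen from the robot: a white square cap, 30 x 30 mm. When up, it stands 22 mm above the black top (84 mm above the bench); when latched, 18 mm.
- key_1 (a joint): How far the leftmost key is down, in m: 0 fully up, 0.0115 pressed to the stop. All four keys are alike. A free key yields from 0.8 N on and its spring adds 0.35 N per mm (about 4.8 N at the stop); let go, it comes back up.
- key_2 (a joint): How far the second (from the left) key is down, in m: 0 fully up, 0.0115 pressed to the stop. The latched key, whichever of the four it is, rests at about 0.004 and does not yield below about 2.2 N; then it follows the same spring as the others.
- key_3 (a joint): How far the third (from the left) key is down, in m: 0 fully up, 0.0115 pressed to the stop. The latched key, whichever it is, stays latched if pressed to less than 0.0075; pressed past 0.009 it is freed and springs up to 0 when let go.
- key_4 (a joint): How far the rightmost key is down, in m: 0 fully up, 0.0115 pressed to the stop. A free key, whichever it is, never latches by being pressed, but is not to be pushed past 0.007.
- catch (a joint): The catch inside the box that holds the latched key down, whichever key that is, in m: 0 while it holds, about 0.020 once it has let go. Not visible and not reachable from outside.
- offcut: Bystander, loose: a block of light wood, 50 x 60 x 22 mm, lying flat in front of the switch box. The origin is the centre of its underside. Not to be moved.
- screwdriver: Bystander, loose: a screwdriver with a yellow handle, 161 mm long and 21 mm thick, lying in front of the switch box. The origin is the centre of its underside. Not to be moved.

How it is judged:
On the way, in this order (a step that is already met when the one before it is completed fails the run):
1. tap the first (leftmost) key: a finger presses on it with more than 0.4 N while the latched key has not been released yet (contact force between key_1 and the fingers above 0.4 N and value of joint catch below 0.005 m), for 0.02 s.
2. tap the second key: a finger presses on it with more than 0.4 N while the latched key has not been released yet (contact force between key_2 and the fingers above 0.4 N and value of joint catch below 0.005 m), for 0.02 s.
3. tap the third key: a finger presses on it with more than 0.4 N while the latched key has not been released yet (contact force between key_3 and the fingers above 0.4 N and value of joint catch below 0.005 m), for 0.02 s.
4. tap the fourth (rightmost) key: a finger presses on it with more than 0.4 N while the latched key has not been released yet (contact force between key_4 and the fingers above 0.4 N and value of joint catch below 0.005 m), for 0.02 s.
5. the latched key is released: the catch has let go and all four keys stand up (each less than 1.5 mm down) (value of joint catch above 0.015 m and value of joint each of key_1, key_2, key_3, key_4 below 0.0015 m), for 0.2 s.
At the end, for the whole second after the job is handed in: The catch has let go (past 0.015) and all four keys are up, each less than 1.5 mm down (all of step 5); the robot touches nothing.
It fails at once if a free key is pushed more than 7 mm down while the latched key is still down ((value of joint key_1 above 0.007 m and value of joint key_2 above 0.0025 m) or (value of joint key_1 above 0.007 m and value of joint key_3 above 0.0025 m) or (value of joint key_1 above 0.007 m and value of joint key_4 above 0.0025 m) or (value of joint key_2 above 0.007 m and value of joint key_1 above 0.0025 m) or (value of joint key_2 above 0.007 m and value of joint key_3 above 0.0025 m) or (value of joint key_2 above 0.007 m and value of joint key_4 above 0.0025 m) or (value of joint key_3 above 0.007 m and value of joint key_1 above 0.0025 m) or (value of joint key_3 above 0.007 m and value of joint key_2 above 0.0025 m) or (value of joint key_3 above 0.007 m and value of joint key_4 above 0.0025 m) or (value of joint key_4 above 0.007 m and value of joint key_1 above 0.0025 m) or (value of joint key_4 above 0.007 m and value of joint key_2 above 0.0025 m) or (value of joint key_4 above 0.007 m and value of joint key_3 above 0.0025 m)).
It fails at once if a bystander (wood offcut or screwdriver) is moved by more than 20 mm or lifted (distance of any of offcut, screwdriver from where it was at the start of the episode above 0.02 m).
It also fails if it takes over 48 s, if anything falls off the work surface, if the arm or the gripper's body presses on something with over 40 N, if the wrist force passes 120 N, or if a joint passes its speed limit or range.

### The arm

A 7-joint arm with a two-finger parallel gripper is mounted at the origin on the work surface; the furniture and walls round the work are solid. World frame = base frame: x ahead of the robot, y to its left, z up, the work surface at z = 0. Lengths are in m, angles in rad, forces in N, time in s.
With the tool pointing down it reaches from about 0.4 to 0.875 m from the base axis. Payload 4.4 kg.
Tool frame: the origin (TCP) lies on the centre line of the jaws, within the pads' length; the fingertips stand 22 mm ahead of it and the grasp point (between the pads) lies 3 mm ahead of it; z points along the fingers, x is the direction in which the jaws open and shut, and the axes are right-handed (so a half turn about z gives the same grasp; the last joint's range is limited). The gripper opens to 85 mm and grips with 20 to 120 N. Pads are 22 mm wide; open, the fingers measure 114 mm over their backs; the gripper's body (76 mm by 85 mm) begins 54 mm behind the grasp point. The pads swing forward as they close: fully open they stand 13 mm farther back than shut.
Start: joints at [-1.321, 0.628, 0.038, 1.517, -0.027, 0.996, -0.02], TCP at [0.202, 0.618, 0.253] pointing down, gripper open.
Joint ranges: [-3.06, 3.06], [-0.37, 2.12], [-1.25, 1.32], [0.18, 2.47], [-1.1, 4.24], [0.23, 1.98], [-2.94, 2.94]. Speed limits (rad/s): [2.57, 2.57, 3.14, 3.14, 3.14, 3.14, 3.14].

### API

Orientations are given as a unit quaternion [w, x, y, z].
In Python, from rig import telemetry, camera, get_calibration, ticket gives the robot as it stands. The module is installed in compiled form; this text tells all that it offers.
- The arm moves only by the tool jog_arm, never from a script. Its argument "motion" is a list that holds one entry, the list of rows, each a list of 7 numbers: the shift along the world's x, y, z in cm, then the turn, a rotation vector about the world's x, y, z in degrees, then the closure in counts, from 0 (fully open) to 255 (shut). A call has 1 to 8 rows; each row shifts and turns the commanded pose from where the row before left it; what a row does not reach is not made up. A row lasts 1/12 s, in which the tool goes at most 41.7 mm and 7.16 degrees, less where a joint would pass 70% of its speed; a pose out of reach is approached as far as the arm can. A call is refused whole if a number of a shift passes 4.17 or a number of a turn 7.16, either way. A call with a gripper value outside its range is refused whole. The fingers move at their own pace and stop on an object; "force" is the grip in N (left out, the last holds). Time passes only in rows, so rows that do not move let the fingers close. It gives the time, the measured TCP pose, the force and the opening at its end, in the units of the state.
- telemetry.get_state(): the state, without advancing time (a new reading comes with each control period).
- camera(name): name is "side" or "top" or "wrist"; returns (picture, depth): 400x640x3 uint8, red, green, blue; 400x640 float32, m along the optical axis (not along the pixel's ray), 0 where there is no reading.
- get_calibration(name): a dict with "mtx" (3x3 intrinsics, pixels), "R" (3x3) and "t" (3): a world point X has camera coordinates R X + t; the wrist camera has in their place "hand_eye" (4x4, takes a point from camera to tool coordinates, whose origin is the TCP and whose axes are the tool frame's). Camera axes: x right, y down, z forward; pixel columns grow to the right and rows downward; lengths in m; the calibration is good to about 2 mm. A picture is of the moment at which its call begins: read the wrist's pose just before it. get_calibration takes no time and is no camera call.
- ticket.job_done(): hands the job in, once; it reports no verdict.
The state is a dict: "time_s": time; "q": joint angles; "joint_velocities": joint speeds; "tau": joint torques, N m; "position": TCP position; "orientation": TCP orientation; "contact_force": force on the tool from outside, world axes, zero at the start; "wrist_torque": the same for the moment, N m; "finger_gap": opening from 0.0 (shut) to 1.0 (fully open).
Only numpy, scipy, OpenCV 4.12 (cv2) and the standard library are available. Lean on these libraries where they do the work, as an engineer would, in place of code of your own. Each camera call takes 0.05 s, during which the arm holds its last target.

## Working session

There is one attempt and no reset: what is moved stays moved. The work goes in short steps, Python scripts to look and compute and a tool call to move; the robot and the scene stay as the last step left them, time stands still between calls to the robot, and variables do not carry over. Pictures are saved under pics/ and viewed, and the job is handed in when it is done.

Besides the shell and the picture viewer there is one more tool, called after "Emit:" as name([rows], argument=value, ...), one row to a line, values as JSON. jog_arm: Moves the arm, as the interface text tells. Its arguments: {"type":"object","properties":{"motion":{"type":"array"},"force":{"type":"number"}},"required":["motion"]}

```bash
mkdir -p pics
python3 - <<'E'
from rig import telemetry, camera, get_calibration
import cv2, numpy as np
s=telemetry.get_state(); print({k:np.round(v,4).tolist() for k,v in s.items()})
for n in("top","side"):
    p,d=camera(n); cv2.imwrite(f"pics/{n}0.png",p[:,:,::-1]); np.savez(f"{n}0.npz",p=p,d=d)
    print(n,get_calibration(n))
E
```

```text
{'time_s': 0.0, 'q': [-1.3208, 0.6294, 0.0384, 1.5184, -0.027, 0.9963, -0.02], 'joint_velocities': [0.0, -0.0004, -0.0002, 0.0009, 0.0002, -0.0008, 0.0013], 'tau': [0.0005, -56.34, 1.2268, -19.3443, 0.0112, 0.0102, 0.0], 'position': [0.2017, 0.6173, 0.2524], 'orientation': [0.0006, 0.8095, 0.5871, -0.0008], 'contact_force': [0.3937, -0.4047, -1.4224], 'wrist_torque': [-0.0116, 0.0006, 0.0327], 'finger_gap': 1.0012}
top {'mtx': array([[407.55393107,   0.        , 320.40027509],
       [  0.        , 407.55393107, 209.37603303],
       [  0.        ,   0.        ,   1.        ]]), 'R': array([[-0.00822681, -0.99992566, -0.00899922],
       [-0.98921751,  0.00945403, -0.14614833],
       [ 0.14622255,  0.00769985, -0.98922175]]), 't': array([-0.05073846,  0.49497537,  0.857203  ])}
side {'mtx': array([[406.36743826,   0.        , 319.7674768 ],
       [  0.        , 406.36743826, 196.67875812],
       [  0.        ,   0.        ,   1.        ]]), 'R': array([[-5.46514467e-01,  8.37449286e-01, -7.93968627e-04],
       [ 6.40016085e-01,  4.17058906e-01, -6.45322617e-01],
       [-5.40093833e-01, -3.53186299e-01, -7.63909739e-01]]), 't': array([ 0.30568098, -0.22614771,  1.16987209])}
```

View pics/top0.png

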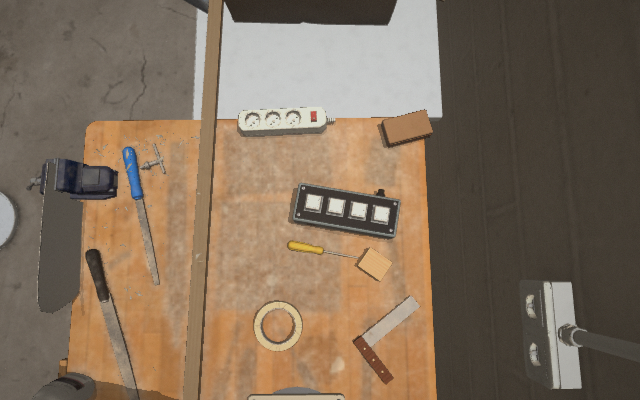

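View pics/side0.png

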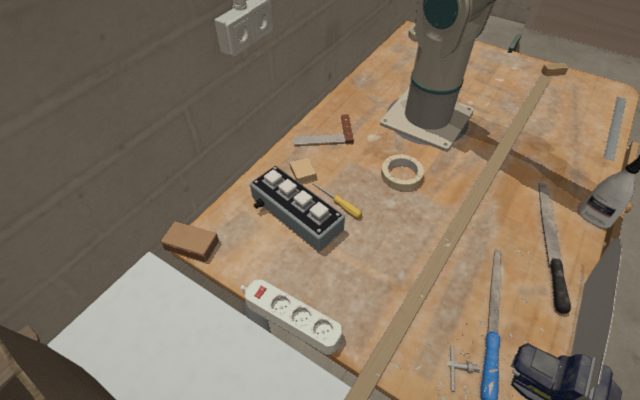

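Both views show the box with four white keys. In the top view they lie at about (314,203), (336,207), (358,210) and (381,214). The screwdriver is near (305,246) and the offcut near (374,263). A long lath at column ~205 stands between the arm's start and the box.

```bash
cat > h.py <<'E'
import numpy as np, cv2
from rig import get_calibration
def proj(n,X):
    c=get_calibration(n); x=c["mtx"]@(c["R"]@np.array(X)+c["t"]); return x[:2]/x[2]
def plane(n,uv,z):
    c=get_calibration(n); d=c["R"].T@np.linalg.solve(c["mtx"],[uv[0],uv[1],1]); o=-c["R"].T@c["t"]
    return o+d*(z-o[2])/d[2]
def pt(n,uv,dep):
    c=get_calibration(n); return c["R"].T@(np.linalg.solve(c["mtx"],[uv[0],uv[1],1])*dep-c["t"])
E
python3 - <<'E'
from h import *
for n,(u0,v0,u1,v1) in {"top":(290,180,405,240),"side":(250,160,345,245)}.items():
    f=np.load(n+"0.npz"); p,d=f["p"],f["d"]
    m=np.zeros(p.shape[:2],np.uint8); m[v0:v1,u0:u1]=(p[v0:v1,u0:u1].min(2)>(165 if n=="top" else 150))*255
    if n=="side": 
        m=cv2.erode(m,np.ones((2,2)))
    k,l,st,c=cv2.connectedComponentsWithStats(m)
    for i in range(1,k):
        if st[i,4]<40: continue
        mm=l==i
        r=cv2.minAreaRect(np.argwhere(mm)[:,::-1].astype(np.float32))
        dep=np.median(d[mm]); print(n,st[i].tolist(),c[i].round(1),"rect",np.round(r[0],1),np.round(r[1],1),"plane84",plane(n,r[0],.084).round(4),"depthpt",pt(n,r[0],dep).round(4))
# lath and others
f=np.load("top0.npz"); d=f["d"]
for uv in [(205,200),(213,60),(205,250),(190,390),(212,100),(280,120),(300,192),(305,246),(345,257),(374,263),(230,200),(300,5),(380,190)]:
    print(uv,d[uv[1],uv[0]],pt("top",uv,d[uv[1],uv[0]]).round(3))
E
```

```text
top [306, 195, 15, 14, 171] [313.1 201.4] rect [313.  201.3] [13.1 13.1] plane84 [ 0.5045 -0.0403  0.084 ] depthpt [ 0.5046 -0.0403  0.0839]
top [329, 198, 15, 15, 173] [335.8 205.2] rect [335.7 205.3] [13.3 12.8] plane84 [ 0.4957 -0.0873  0.084 ] depthpt [ 0.4956 -0.0873  0.0844]
top [352, 202, 14, 15, 172] [358.5 209.1] rect [358.6 209.2] [13.3 13. ] plane84 [ 0.4871 -0.1346  0.084 ] depthpt [ 0.4871 -0.1345  0.0842]
top [374, 207, 15, 14, 172] [381.2 213.5] rect [381.1 213.4] [13.2 13. ] plane84 [ 0.4777 -0.181   0.084 ] depthpt [ 0.4782 -0.1816  0.0803]
side [266, 171, 15, 11, 87] [272.7 176.1] rect [272.8 176.2] [ 8.7 11.6] plane84 [ 0.4814 -0.1762  0.084 ] depthpt [ 0.4793 -0.1781  0.0811]
side [280, 181, 15, 11, 96] [287.2 185.9] rect [287.3 185.8] [ 9.9 10.6] plane84 [ 0.4868 -0.1322  0.084 ] depthpt [ 0.4874 -0.1318  0.0848]
side [296, 192, 15, 12, 101] [302.8 197.5] rect [302.8 197.2] [ 9.9 10.6] plane84 [ 0.4954 -0.0851  0.084 ] depthpt [ 0.496  -0.0846  0.0849]
side [312, 204, 15, 13, 111] [318.9 209.6] rect [319.  209.5] [10.6 10.6] plane84 [ 0.5044 -0.0377  0.084 ] depthpt [ 0.5051 -0.0372  0.0852]
(205, 200) 0.91311353 [0.52  0.203 0.022]
(213, 60) 0.9629723 [0.856 0.196 0.021]
(205, 250) 0.89778244 [0.409 0.2   0.021]
(190, 390) 0.8551143 [0.116 0.222 0.021]
(212, 100) 0.9525126 [0.758 0.196 0.017]
(280, 120) 0.9213855 [0.699 0.034 0.039]
(300, 192) 0.8708782 [ 0.528 -0.012  0.064]
(305, 246) 0.89909905 [ 0.416 -0.02   0.019]
(345, 257) 0.9102257 [ 0.391 -0.109  0.003]
(374, 263) 0.8917892 [ 0.377 -0.171  0.019]
(230, 200) 0.93338203 [0.523 0.152 0.002]
(300, 5) 0.96426266 [ 0.984 -0.011  0.037]
(380, 190) 0.90320486 [ 0.537 -0.188  0.031]
```

Depth readings put keys 1–3 at 84 mm and key 4 about 4 mm lower, and the key spacing matches, so key 4 is probably the latched one. I still have to confirm that by touch. Next I move over towards key 1 with the fingers shutting.

Emit:
jog_arm([
  [[1.5,-2.5,0,0,0,0,255],[1.5,-2.5,0,0,0,0,255],[1.5,-2.5,0,0,0,0,255],[1.5,-2.5,0,0,0,0,255],[1.5,-2.5,0,0,0,0,255],[1.5,-2.5,0,0,0,0,255],[1.5,-2.5,0,0,0,0,255],[1.5,-2.5,0,0,0,0,255]],
], force=40)

```text
time_s: 0.77
position: [0.3222, 0.4163, 0.253]
orientation: [0.0, 0.809, 0.587, -0.0]
contact_force: [0.6, 0.0, -0.3]
finger_gap: 0.001
```

Emit:
jog_arm([
  [[1.2,-2.8,0,0,0,0,255],[1.2,-2.8,0,0,0,0,255],[1.2,-2.8,0,0,0,0,255],[1.2,-2.8,0,0,0,0,255],[1.2,-2.8,0,0,0,0,255],[1.2,-2.8,0,0,0,0,255],[1.2,-2.8,0,0,0,0,255],[1.2,-2.8,0,0,0,0,255]],
])

```text
time_s: 1.43
position: [0.418, 0.1924, 0.2532]
orientation: [-0.0, 0.809, 0.587, -0.0]
contact_force: [0.8, 0.2, -0.3]
finger_gap: 0.001
```

Emit:
jog_arm([
  [[1.1,-2.9,0,0,0,2,255],[1.1,-2.9,0,0,0,2,255],[1.1,-2.9,0,0,0,2,255],[1.1,-2.9,0,0,0,1,255],[1.1,-2.9,0,0,0,0,255],[1.1,-2.9,-1,0,0,0,255],[1.0,-2.9,-2,0,0,0,255],[1.0,-2.8,-2,0,0,0,255]],
])

```text
time_s: 2.1
position: [0.5046, -0.0388, 0.2031]
orientation: [0.001, 0.772, 0.635, 0.001]
contact_force: [1.1, 0.0, 0.3]
finger_gap: 0.004
```

Emit:
jog_arm([
  [[0,0,-2,0,0,0,255],[0,0,-2,0,0,0,255],[0,0,-1,0,0,0,255],[0,0,0,0,0,0,255],[0,0,0,0,0,0,255],[0,0,0,0,0,0,255]],
])

```text
time_s: 2.6
position: [0.5045, -0.0367, 0.1542]
orientation: [0.0, 0.772, 0.636, 0.001]
contact_force: [-0.5, -1.0, 0.3]
finger_gap: 0.003
```

Run:
```python
from h import *
from rig import telemetry,camera
s=telemetry.get_state(); print(s["position"],s["contact_force"],s["time_s"])
p,d=camera("side"); cv2.imwrite("pics/s1.png",cv2.resize(p[120:260,200:400,::-1],(800,560)))
print([proj("side",s["position"]+np.array([0,0,-z])).round(1) for z in (0,.022)], proj("side",[.5045,-.039,.084]))
print(telemetry.get_state()["contact_force"])
```

```text
[ 0.50446809 -0.03668767  0.15416909] [-0.51764219 -0.97481047  0.25553655] 2.6
[array([319.3, 187.4]), array([319.3, 194.7])] [318.44196958 209.28142121]
[-0.00871975  0.3481373  -1.04054699]
```

View pics/s1.png

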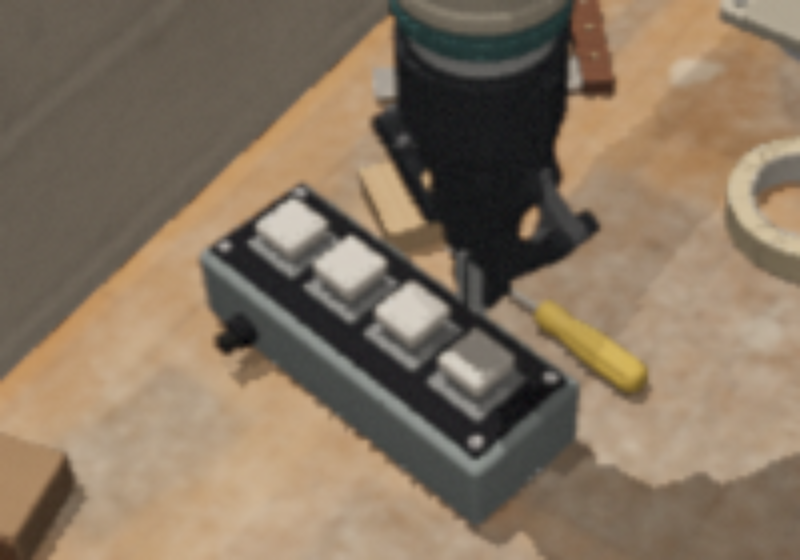

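The side view shows the shut fingertips above key 1 at about (319,196). That fits tips 22 mm ahead of the TCP, so I expect contact at TCP z of about 0.106. Going down in small steps from here.

Emit:
jog_arm([
  [[0,-0.1,-2,0,0,0,255],[0,-0.1,-1.5,0,0,0,255],[0,0,-0.5,0,0,0,255],[0,0,-0.1,0,0,0,255],[0,0,0,0,0,0,255],[0,0,0,0,0,0,255]],
])

```text
time_s: 3.15
position: [0.5046, -0.039, 0.1133]
orientation: [0.001, 0.772, 0.636, 0.001]
contact_force: [-0.4, 0.0, 0.1]
finger_gap: 0.001
```

Emit:
jog_arm([
  [[0,0,0,0,0,0,255],[0,0,0,0,0,0,255]],
])

```text
time_s: 3.32
position: [0.5043, -0.0391, 0.113]
orientation: [0.0, 0.772, 0.635, 0.001]
contact_force: [-1.1, 0.5, -0.3]
finger_gap: -0.001
```

Emit:
jog_arm([
  [[0,0,-0.1,0,0,0,255],[0,0,0,0,0,0,255]],
])

```text
time_s: 3.48
position: [0.504, -0.0391, 0.1115]
orientation: [0.0, 0.772, 0.635, 0.0]
contact_force: [0.2, -0.8, 0.3]
finger_gap: 0.003
```

Emit:
jog_arm([
  [[0,0,-0.1,0,0,0,255],[0,0,0,0,0,0,255]],
])

```text
time_s: 3.65
position: [0.5038, -0.0391, 0.1102]
orientation: [-0.0, 0.772, 0.635, -0.0]
contact_force: [-0.5, -0.4, -0.5]
finger_gap: -0.002
```

Emit:
jog_arm([
  [[0,0,-0.1,0,0,0,255],[0,0,0,0,0,0,255]],
])

```text
time_s: 3.82
position: [0.5037, -0.0391, 0.1091]
orientation: [-0.0, 0.772, 0.635, -0.0]
contact_force: [-0.8, -0.6, 0.7]
finger_gap: 0.004
```

Emit:
jog_arm([
  [[0,0,-0.1,0,0,0,255],[0,0,0,0,0,0,255]],
])

```text
time_s: 3.98
position: [0.5038, -0.0391, 0.1081]
orientation: [-0.0, 0.772, 0.635, -0.0]
contact_force: [0.0, -0.1, -0.6]
finger_gap: 0.0
```

Emit:
jog_arm([
  [[0,0,-0.1,0,0,0,255],[0,0,0,0,0,0,255]],
])

```text
time_s: 4.15
position: [0.5038, -0.0391, 0.1072]
orientation: [-0.0, 0.772, 0.635, -0.0]
contact_force: [-0.6, 0.4, -0.7]
finger_gap: -0.001
```

Emit:
jog_arm([
  [[0,0,-0.1,0,0,0,255],[0,0,0,0,0,0,255]],
])

```text
time_s: 4.32
position: [0.5038, -0.0391, 0.1062]
orientation: [-0.0, 0.772, 0.635, -0.0]
contact_force: [-0.1, -0.2, -0.4]
finger_gap: 0.003
```

Emit:
jog_arm([
  [[0,0,-0.1,0,0,0,255],[0,0,0,0,0,0,255]],
])

```text
time_s: 4.48
position: [0.5038, -0.0391, 0.1052]
orientation: [-0.0, 0.772, 0.635, -0.0]
contact_force: [0.3, 0.0, 0.5]
finger_gap: -0.004
```

Emit:
jog_arm([
  [[0,0,0,0,0,0,255]],
])

```text
time_s: 4.57
position: [0.5039, -0.0391, 0.1053]
orientation: [-0.0, 0.772, 0.635, 0.0]
contact_force: [-0.1, -0.9, 0.3]
finger_gap: -0.004
```

Emit:
jog_arm([
  [[0,0,-0.1,0,0,0,255],[0,0,0,0,0,0,255]],
])

```text
time_s: 4.73
position: [0.5038, -0.0391, 0.1043]
orientation: [-0.0, 0.772, 0.635, 0.0]
contact_force: [-1.4, 0.1, 1.8]
finger_gap: 0.004
```

Emit:
jog_arm([
  [[0,0,0,0,0,0,255]],
])

```text
time_s: 4.82
position: [0.5039, -0.0391, 0.1043]
orientation: [-0.0, 0.772, 0.635, -0.0]
contact_force: [-0.4, -0.1, 1.5]
finger_gap: 0.003
```

Emit:
jog_arm([
  [[0,0,0,0,0,0,255]],
])

```text
time_s: 4.9
position: [0.5039, -0.0391, 0.1043]
orientation: [-0.0, 0.772, 0.635, 0.0]
contact_force: [0.2, 0.4, 2.1]
finger_gap: -0.0
```

Emit:
jog_arm([
  [[0,0,0,0,0,0,255]],
])

```text
time_s: 4.98
position: [0.5039, -0.0391, 0.1043]
orientation: [-0.0, 0.772, 0.635, 0.0]
contact_force: [0.8, -0.1, 1.8]
finger_gap: -0.004
```

Emit:
jog_arm([
  [[0,0,-0.1,0,0,0,255],[0,0,-0.1,0,0,0,255],[0,0,0,0,0,0,255]],
])

```text
time_s: 5.23
position: [0.5039, -0.0391, 0.1022]
orientation: [-0.0, 0.772, 0.635, -0.0]
contact_force: [-0.9, -0.1, 2.6]
finger_gap: 0.004
```

Emit:
jog_arm([
  [[0,0,0,0,0,0,255]],
])

```text
time_s: 5.32
position: [0.5039, -0.0391, 0.1023]
orientation: [-0.0, 0.772, 0.635, 0.0]
contact_force: [-0.2, -0.6, 2.2]
finger_gap: -0.0
```

Emit:
jog_arm([
  [[0,0,0,0,0,0,255]],
])

```text
time_s: 5.4
position: [0.5039, -0.0391, 0.1023]
orientation: [-0.0, 0.772, 0.635, -0.0]
contact_force: [-1.2, 0.5, 2.1]
finger_gap: -0.001
```

Emit:
jog_arm([
  [[0,0,0,0,0,0,255]],
])

```text
time_s: 5.48
position: [0.5039, -0.0391, 0.1023]
orientation: [-0.0, 0.772, 0.635, -0.0]
contact_force: [-0.3, 0.4, 1.6]
finger_gap: 0.005
```

Key 1 gave way softly, with first contact at about TCP z 0.105–0.106 and 2.1 N at 0.1023. That is the curve of a free key, so it is free. On to key 2.

Emit:
jog_arm([
  [[0,0,1,0,0,0,255],[0,0,1.5,0,0,0,255],[-0.4,-2.35,0,0,0,0,255],[-0.4,-2.35,0,0,0,0,255],[0,0,0,0,0,0,255],[0,0,-1.5,0,0,0,255],[0,0,-0.5,0,0,0,255],[0,0,0,0,0,0,255]],
])

```text
time_s: 6.15
position: [0.495, -0.0858, 0.1066]
orientation: [-0.001, 0.772, 0.635, -0.001]
contact_force: [0.0, -0.4, -0.1]
finger_gap: 0.001
```

Emit:
jog_arm([
  [[0,0,-0.1,0,0,0,255],[0,0,-0.1,0,0,0,255],[0,0,-0.1,0,0,0,255],[0,0,0,0,0,0,255]],
])

```text
time_s: 6.48
position: [0.496, -0.0858, 0.1045]
orientation: [0.0, 0.772, 0.636, 0.0]
contact_force: [-1.8, 0.9, 2.6]
finger_gap: -0.0
```

Emit:
jog_arm([
  [[0,0,0,0,0,0,255]],
])

```text
time_s: 6.57
position: [0.496, -0.0858, 0.1046]
orientation: [-0.0, 0.772, 0.636, 0.0]
contact_force: [-0.2, 0.9, 2.1]
finger_gap: -0.0
```

Emit:
jog_arm([
  [[0,0,0,0,0,0,255]],
])

```text
time_s: 6.65
position: [0.496, -0.0858, 0.1045]
orientation: [0.0, 0.772, 0.636, 0.0]
contact_force: [-0.7, 1.2, 1.1]
finger_gap: 0.0
```

Emit:
jog_arm([
  [[0,0,-0.1,0,0,0,255],[0,0,0,0,0,0,255]],
])

```text
time_s: 6.82
position: [0.4961, -0.086, 0.1034]
orientation: [0.0, 0.772, 0.636, 0.0]
contact_force: [0.2, 1.3, 1.7]
finger_gap: 0.003
```

Emit:
jog_arm([
  [[0,0,-0.1,0,0,0,255],[0,0,0,0,0,0,255]],
])

```text
time_s: 6.98
position: [0.4961, -0.086, 0.1023]
orientation: [0.0, 0.772, 0.635, 0.0]
contact_force: [0.1, 1.7, 1.0]
finger_gap: 0.0
```

Emit:
jog_arm([
  [[0,0,0,0,0,0,255]],
])

```text
time_s: 7.07
position: [0.4961, -0.086, 0.1023]
orientation: [0.0, 0.772, 0.635, 0.0]
contact_force: [-0.1, 1.3, 2.4]
finger_gap: 0.0
```

Emit:
jog_arm([
  [[0,0,0,0,0,0,255]],
])

```text
time_s: 7.15
position: [0.4961, -0.086, 0.1024]
orientation: [0.0, 0.772, 0.635, 0.0]
contact_force: [0.0, 1.5, 2.0]
finger_gap: -0.0
```

Key 2 touched at the same height and was just as soft, so it is also free. Key 3 is next.

Emit:
jog_arm([
  [[0,0,1,0,0,0,255],[0,0,1.5,0,0,0,255],[-0.45,-2.35,0,0,0,0,255],[-0.45,-2.35,0,0,0,0,255],[0,0,0,0,0,0,255],[0,0,-1.5,0,0,0,255],[0,0,-0.5,0,0,0,255],[0,0,0,0,0,0,255]],
])

```text
time_s: 7.82
position: [0.4858, -0.133, 0.1066]
orientation: [-0.001, 0.772, 0.635, -0.001]
contact_force: [-0.4, 0.9, -0.1]
finger_gap: 0.002
```

Emit:
jog_arm([
  [[0,0,-0.1,0,0,0,255],[0,0,-0.1,0,0,0,255],[0,0,-0.1,0,0,0,255],[0,0,0,0,0,0,255]],
])

```text
time_s: 8.15
position: [0.4869, -0.1329, 0.1045]
orientation: [-0.0, 0.772, 0.636, 0.0]
contact_force: [0.7, -0.3, 1.2]
finger_gap: -0.004
```

Emit:
jog_arm([
  [[0,0,0,0,0,0,255]],
])

```text
time_s: 8.23
position: [0.4869, -0.1329, 0.1045]
orientation: [-0.0, 0.772, 0.636, 0.0]
contact_force: [-0.5, -0.1, 0.5]
finger_gap: -0.004
```

Emit:
jog_arm([
  [[0,0,0,0,0,0,255]],
])

```text
time_s: 8.32
position: [0.4869, -0.1329, 0.1045]
orientation: [-0.0, 0.772, 0.636, 0.0]
contact_force: [-0.5, 0.9, 1.3]
finger_gap: 0.003
```

Emit:
jog_arm([
  [[0,0,-0.1,0,0,0,255],[0,0,0,0,0,0,255]],
])

```text
time_s: 8.48
position: [0.487, -0.1329, 0.1033]
orientation: [-0.0, 0.772, 0.636, 0.0]
contact_force: [0.1, 0.5, 1.5]
finger_gap: 0.002
```

Emit:
jog_arm([
  [[0,0,-0.1,0,0,0,255],[0,0,0,0,0,0,255]],
])

```text
time_s: 8.65
position: [0.487, -0.133, 0.1022]
orientation: [-0.0, 0.772, 0.635, 0.0]
contact_force: [0.3, 1.8, 1.9]
finger_gap: -0.004
```

Emit:
jog_arm([
  [[0,0,0,0,0,0,255]],
])

```text
time_s: 8.73
position: [0.487, -0.133, 0.1023]
orientation: [-0.0, 0.772, 0.635, 0.0]
contact_force: [-0.4, 0.4, 2.4]
finger_gap: 0.003
```

Emit:
jog_arm([
  [[0,0,0,0,0,0,255]],
])

```text
time_s: 8.82
position: [0.487, -0.133, 0.1024]
orientation: [0.0, 0.772, 0.635, 0.0]
contact_force: [0.3, 2.8, 1.7]
finger_gap: 0.001
```

Key 3 is free as well. Now key 4, where I go on past the contact height of the others: to about 0.103 with no push expected, then slowly lower.

Emit:
jog_arm([
  [[0,0,1,0,0,0,255],[0,0,1.5,0,0,0,255],[-0.4,-2.35,0,0,0,0,255],[-0.4,-2.35,0,0,0,0,255],[0,0,0,0,0,0,255],[0,0,-1.5,0,0,0,255],[0,0,-0.5,0,0,0,255],[0,0,0,0,0,0,255]],
])

```text
time_s: 9.48
position: [0.4779, -0.1799, 0.1066]
orientation: [-0.001, 0.772, 0.635, -0.001]
contact_force: [0.4, 0.5, -0.3]
finger_gap: -0.007
```

Emit:
jog_arm([
  [[0,0,-0.1,0,0,0,255],[0,0,-0.1,0,0,0,255],[0,0,-0.1,0,0,0,255],[0,0,-0.1,0,0,0,255],[0,0,0,0,0,0,255]],
])

```text
time_s: 9.9
position: [0.4789, -0.18, 0.1034]
orientation: [-0.0, 0.772, 0.636, -0.0]
contact_force: [0.5, -0.1, 0.3]
finger_gap: -0.001
```

Emit:
jog_arm([
  [[0,0,0,0,0,0,255]],
])

```text
time_s: 9.98
position: [0.4789, -0.18, 0.1034]
orientation: [-0.0, 0.772, 0.636, -0.0]
contact_force: [0.3, -0.4, 0.2]
finger_gap: -0.001
```

Emit:
jog_arm([
  [[0,0,0,0,0,0,255]],
])

```text
time_s: 10.07
position: [0.4789, -0.1801, 0.1034]
orientation: [0.0, 0.772, 0.635, 0.0]
contact_force: [-0.4, -1.1, 0.9]
finger_gap: -0.001
```

Emit:
jog_arm([
  [[0,0,-0.1,0,0,0,255],[0,0,0,0,0,0,255]],
])

```text
time_s: 10.23
position: [0.4789, -0.1801, 0.1023]
orientation: [0.0, 0.772, 0.635, 0.0]
contact_force: [-0.7, -0.8, 0.4]
finger_gap: 0.004
```

Emit:
jog_arm([
  [[0,0,-0.05,0,0,0,255],[0,0,0,0,0,0,255]],
])

```text
time_s: 10.4
position: [0.4789, -0.1802, 0.1019]
orientation: [0.0, 0.772, 0.635, 0.0]
contact_force: [-0.4, 0.7, 2.5]
finger_gap: -0.001
```

Emit:
jog_arm([
  [[0,0,-0.05,0,0,0,255],[0,0,0,0,0,0,255]],
])

```text
time_s: 10.57
position: [0.4789, -0.1802, 0.1014]
orientation: [0.0, 0.772, 0.635, 0.0]
contact_force: [-0.8, -0.1, 3.0]
finger_gap: -0.004
```

Emit:
jog_arm([
  [[0,0,0,0,0,0,255]],
])

```text
time_s: 10.65
position: [0.4789, -0.1802, 0.1014]
orientation: [0.0, 0.772, 0.635, 0.0]
contact_force: [-0.8, 0.3, 2.4]
finger_gap: -0.002
```

Key 4 touched about 3–4 mm lower than the others and was stiff at once, so it is the latched one. All four are tapped. Now I press it firmly towards the stop and let go.

Emit:
jog_arm([
  [[0,0,-0.2,0,0,0,255],[0,0,-0.2,0,0,0,255],[0,0,-0.2,0,0,0,255],[0,0,-0.05,0,0,0,255],[0,0,0,0,0,0,255],[0,0,0,0,0,0,255]],
])

```text
time_s: 11.15
position: [0.4789, -0.1801, 0.0948]
orientation: [-0.0, 0.772, 0.635, 0.0]
contact_force: [-0.7, -0.6, 4.7]
finger_gap: -0.004
```

Emit:
jog_arm([
  [[0,0,0,0,0,0,255]],
])

```text
time_s: 11.23
position: [0.4789, -0.1801, 0.0948]
orientation: [0.0, 0.772, 0.635, 0.0]
contact_force: [-1.4, 0.5, 4.2]
finger_gap: 0.002
```

Emit:
jog_arm([
  [[0,0,0.5,0,0,0,255],[0,0,1.5,0,0,0,255],[0,0,3,0,0,0,255],[0,0,3,0,0,0,255],[-2,0,3,0,0,0,255],[-2,0,3,0,0,0,255],[0,3,2,0,0,0,255],[0,3,0,0,0,0,255]],
])

```text
time_s: 11.9
position: [0.4398, -0.122, 0.2587]
orientation: [0.003, 0.774, 0.633, 0.002]
contact_force: [2.2, 0.6, -0.2]
finger_gap: -0.001
```

Emit:
jog_arm([
  [[0,4,0,0,0,0,255],[0,4,0,0,0,0,255],[0,4,0,0,0,0,255],[0,4,0,0,0,0,255],[0,4,0,0,0,0,255],[0,4,0,0,0,0,255],[0,4,0,0,0,0,255],[0,0,0,0,0,0,255]],
])

```text
time_s: 12.57
position: [0.4381, 0.1693, 0.255]
orientation: [-0.002, 0.768, 0.64, 0.002]
contact_force: [0.2, 0.9, 0.3]
finger_gap: 0.004
```

Run:
```python
from h import *
from rig import telemetry,camera
import time
s=telemetry.get_state(); print(s["position"].round(3),s["contact_force"].round(2),s["time_s"])
for n in("top","side"):
    p,d=camera(n); d0=np.load(n+"0.npz")["d"]; p0=np.load(n+"0.npz")["p"]
    cv2.imwrite(f"pics/{n}9.png",p[:,:,::-1])
    for X in [(.5045,-.039),(.4957,-.0862),(.487,-.1333),(.4788,-.18)]:
        u,v=proj(n,[*X,.083]).round().astype(int)
        f=lambda D:round(float(pt(n,(u,v),np.median(D[v-3:v+4,u-3:u+4]))[2]),4)
        print(n,(u,v),"height before",f(d0),"after",f(d))
    if n=="top": print("bystander diff",np.abs(p[238:282,283:393].astype(int)-p0[238:282,283:393]).mean(), np.abs(d-d0)[238:282,283:393].max())
```

```text
[0.438 0.169 0.255] [0.16 0.85 0.32] 12.5667
top (np.int64(312), np.int64(201)) height before 0.084 after 0.0842
top (np.int64(335), np.int64(205)) height before 0.0849 after 0.0843
top (np.int64(358), np.int64(209)) height before 0.0846 after 0.0844
top (np.int64(381), np.int64(213)) height before 0.0802 after 0.0846
bystander diff 8.372382920110192 0.9222246
side (np.int64(318), np.int64(210)) height before 0.0851 after 0.0848
side (np.int64(302), np.int64(197)) height before 0.0849 after 0.0848
side (np.int64(287), np.int64(186)) height before 0.0847 after 0.0853
side (np.int64(272), np.int64(175)) height before 0.0814 after 0.085
```

View pics/top9.png

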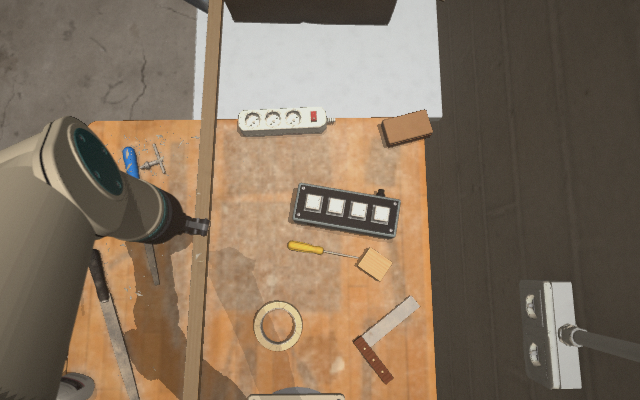

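The top view shows all four keys level, with key 4 at (381,214) now up. The screwdriver at (305,246) and the offcut at (374,263) are where they were, and the arm is clear at the left. Handing the job in.

```bash
python3 -c "
from rig import ticket; print(ticket.job_done())"
```

```text
the job is handed in; nothing more can be done
None
```

I tapped the four keys from left to right, found that key 4 (the rightmost) was the latched one, and released it. The job was handed in at about 13 s; no verdict is given, so success rests on the checks below.

- **Feeling:** Keys 1–3 first gave way at the same height, about 0.105 TCP, and pushed back softly with about 2 N at roughly 3–4 mm down. Key 4 touched about 3–4 mm lower and was stiff at once, at 2.4–3 N.
- **Release:** I pressed key 4 to about 11 mm down, with about 4.5 N, and let go.
- **Last checks:** Depth from the top and side cameras puts all four keys at 84–85 mm; key 4 was at 80–81 mm before. The arm stands clear of everything.
- **Bystanders:** The screwdriver and offcut look unmoved by eye in the top picture. My automatic before/after difference on that area was no use as a check: brightness differed by 8 levels on average, probably from the arm's shadow, and one depth pixel jumped by 0.92 m, probably a missing reading.

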